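# Put the red onion into the push-button food keeper and seal it

### The arm

A 6-joint arm with a two-finger parallel gripper is mounted at the origin on a cart in front of the work surface, level with it; the furniture and walls round the work are solid. World frame = base frame: x ahead of the robot, y to its left, z up, the work surface at z = 0. Lengths are in m, angles in degrees, forces in N, time in s.
With the tool pointing down it reaches from about 0.25 to 0.725 m from the base axis. Payload 9.7 kg.
Tool frame: the origin (TCP) lies at the very end of the fingers, on their centre line; the grasp point (between the pads) lies 19 mm behind it; z points along the fingers, y is the line along which they close (so a half turn about z gives the same grasp; the last joint's range is limited). The gripper opens to 85 mm and grips with 20 to 120 N. Pads are 22 mm wide; open, the fingers measure 114 mm over their backs; the gripper's body (76 mm by 85 mm) begins 54 mm behind the grasp point. The pads swing forward as they close: fully open they stand 13 mm farther back than shut.
Start: joints at [65.947, 4.979, 10.078, 95.1, 0, 90], TCP at [0.224, 0.502, 0.231] pointing down, gripper open.
Joint ranges: [-179.16, 179.16], [-48.56, 103.87], [-65.8, 70.77], [-126.05, 130.52], [-82.76, 87.17], [-180, 180]. Speed limits (degrees/s): [127.2, 127.2, 147.25, 180, 180, 180].

### API

Orientations are given as [roll, pitch, yaw] about the fixed x, y, z axes, in that order (R = Rz(yaw) Ry(pitch) Rx(roll)).
In Python, from station import bot gives the robot as it stands. Calls block until the motion is done:
- bot.move_pose(position, orientation): joint-space move of the TCP to a pose.
- bot.move_straight(position, frame=None, velocity=0.15): straight line of the TCP; frame=None keeps the orientation; velocity is the mean speed in m/s.
- bot.goto_joints(angles): joint-space move.
- bot.grip(opening, grip_force=None): opening from 0.0 (shut) to 1.0 (fully open); grip_force is the grip in N (None keeps the last); returns when the fingers have stopped.
- bot.pause(seconds).
- bot.solve_ik(position, orientation): joint angles nearest the present ones, or None.
- bot.state(): the state.
- bot.get_image(name): name is "scene" or "side" or "wrist"; returns the picture (384x512x3 uint8, red, green, blue); there is no depth.
- bot.camera_info(name): a dict with "camera_matrix" (3x3 intrinsics, pixels), "pose" (4x4, takes a point from camera to world coordinates). Camera axes: x right, y down, z forward; pixel columns grow to the right and rows downward; lengths in m; the calibration is good to about 2 mm. A picture is of the moment at which its call begins: read the wrist's pose just before it. camera_info takes no time and is no camera call; for the wrist camera it gives the pose at the moment of the call.
A pose or a line that the arm cannot do raises bot.IKError and nothing moves.
- bot.finish_job(): hands the job in; it is judged then, once.
The state is a dict: "time": time; "joints": joint angles; "dq": joint speeds; "effort": joint torques, N m; "position": TCP position; "eef_rot": TCP orientation; "force": force on the tool from outside, world axes, zero at the start; "ft_torque": the same for the moment, N m; "finger_gap": opening from 0.0 (shut) to 1.0 (fully open); "grasp_force": force on a finger pad.
Only numpy, scipy, OpenCV 4.12 (cv2) and the standard library are available. Lean on these libraries where they do the work, as an engineer would, in place of code of your own. Each camera call takes 0.05 s, during which the arm holds its last target. There are 200 camera calls.

### The job

Press the food keeper's orange thumb latch so that its sprung lid pops open, lower the red onion into the box (do not drop it from a height) and let go, then push the lid down until it snaps shut and stays shut by itself. Then seal the box with the blue two-stage button: press it to its halfway stop, hold it there for about a second, press it fully down and let it come back up. Leave the potato and the garlic where they are.

Things in the scene. Friction and masses are not known exactly. Their poses are not given: they have to be found in the camera images.
- keeper: White plastic food keeper, fixed to the worktop. Origin: centre of the underside of its open box; x points from its front to its back (away from the robot at yaw 0), y left, z up. Box x -70..70 mm, y -87.5..87.5, rim at z 85, walls 5 thick. Console before it: x -132..-70, top z 65; latch pad at (-108, 0), blue button at (-102, -60), flat gauge at (-102, 60).
- keeper_in (a point): Centre of the keeper's inner floor (130 x 165 mm inside, 80 mm deep).
- hinge (a point): Middle of the lid's hinge line, which runs along the keeper's y at keeper x 76, z 88 mm (far side of the box).
- hook (a point): Top of the latch's orange hook (22 mm wide, keeper x -89..-75 mm, top 107 mm above the worktop), just in front of the shut lid.
- lid (a joint): Lid hinge: 0 shut, 1.65 rad wide open (upright at the far side, leaning 0.08 rad backward). A spring pushes it open (about 2 N at the front edge when shut) and holds it open. When pushed down, its nose rides over the hook in the last 0.1 rad (about 10 N on the lid's front rail) and snaps under it at 0, where it stays.
- lid_edge (a point): Middle of the lid's free edge, on its outer (top) face, 146 mm from the hinge line. Grey frame 11 mm thick, 175 wide, flush clear window. Shut: top face at keeper z 98 mm. Open: edge about 234 mm above the worktop, outer face away from the robot; close it by reaching over, pushing from behind, then from above.
- latch (a joint): Angle of the orange latch rocker: 0 at rest, 0.32 rad fully pressed; the lid is let go at about 0.18 rad. It springs back when released.
- latch_pad (a point): Middle of the top of the orange thumb pad (28 x 34 mm, about 80 mm above the worktop). Press it straight down: 6 mm and 3 N let the lid go, its end stop is at 10 mm and 4 N.
- seal (a joint): Travel of the blue seal button: 0 up, 0.006 m halfway stop, 0.012 m fully down; springs back. 1.3 N at first, 2.8 N just before the halfway stop; there the resistance jumps: it stays at the stop until about 10 N and reaches the bottom at about 14 N.
- seal_top (a point): Centre of the top of the blue seal button (30 mm diameter, 80 mm above the worktop when up); pressed straight down.
- red_onion: Red onion, about 65 mm across the belly and 74 mm tall, 0.11 kg, standing upright on the front strip of the worktop beside the sink. Origin at its underside centre. Grip it round the belly, about 35 mm up.
- potato: Brown potato, 60 x 74 x 46 mm, on the same strip, to be left alone. Origin at its underside centre.
- garlic: The larger (54 mm) and nearer the keeper of two garlic bulbs on the front strip before the cooker, to be left alone. Origin at its underside centre.

How it is judged (in metres and radians):
On the way, in this order (a step that is already met when the one before it is completed fails the run):
1. the latch is pressed and the lid pops wide open (value of joint lid above 1.3 rad), for 0.1 s.
2. the red onion lies in the open box, let go (x of red_onion in the frame of keeper between -0.068 and 0.068 m and y of red_onion in the frame of keeper between -0.085 and 0.085 m and z of red_onion in the frame of keeper below 0.075 m and contact force between the fingers and red_onion below 0.1 N and contact force between keeper and red_onion above 0.3 N and linear speed of red_onion below 0.1 m/s), for 0.2 s.
3. the lid is snapped shut: held by the latch, with nothing touching it (value of joint lid below 0.035 rad and value of joint latch below 0.05 rad and contact force between each of the arm, the fingers and lid below 0.1 N), for 0.2 s.
4. the seal button is held at its halfway stop (half a second at least) (value of joint seal between 0.0045 and 0.008 m and value of joint lid below 0.035 rad), for 0.5 s.
5. the seal button is pressed fully down (value of joint seal above 0.0108 m and value of joint lid below 0.035 rad), for 0.05 s.
At the end, for the whole second after the job is handed in: The lid is shut and latched (within 0.035 rad of 0, latch within 0.05 rad of rest), the red onion is at rest inside the box, and the seal button is back up (within 2 mm) (value of joint lid below 0.035 rad and value of joint seal below 0.002 m and value of joint latch below 0.05 rad and x of red_onion in the frame of keeper between -0.068 and 0.068 m and y of red_onion in the frame of keeper between -0.085 and 0.085 m and z of red_onion in the frame of keeper below 0.075 m and linear speed of red_onion below 0.05 m/s); the robot touches nothing.
It fails at once if the red onion is dropped into the keeper from more than about 4 cm (linear speed of red_onion above 0.9 m/s and contact force between the fingers and red_onion below 0.1 N and horizontal distance between red_onion and keeper_in below 0.12 m).
It fails at once if the potato is moved more than 3 cm (distance of potato from where it was at the start of the episode above 0.03 m).
It fails at once if the garlic bulb is moved more than 3 cm (distance of garlic from where it was at the start of the episode above 0.03 m).
It also fails if it takes over 72 s, if anything falls off the work surface, if the arm or the gripper's body presses on something with over 40 N, if the wrist force passes 120 N, or if a joint passes its speed limit or range.

## Working session

There is one attempt and no reset: what is moved stays moved. The work goes in short steps, each a Python script; the robot and the scene stay as the last script left them, time stands still between calls to the robot, and variables do not carry over. Pictures are saved under pics/ and viewed, at most 12 in all, crops included, and the job is handed in when it is done.

```bash
mkdir -p pics; ls; python3 - <<'E'
from station import bot
import cv2,numpy as np
s=bot.state();print(s)
for n in("scene","side"):
    im=bot.get_image(n);np.save(f"pics/{n}.npy",im);cv2.imwrite(f"pics/{n}1.png",im[:,:,::-1]);c=bot.camera_info(n);print(n,c)
E
```

```text
pics
{'time': 0.0, 'joints': array([ 6.59490846e+01,  5.01287638e+00,  1.00333960e+01,  9.50982896e+01,
       -5.92609035e-04,  8.99997105e+01]), 'dq': array([ 0.05944885, -0.06478942,  0.10792587,  0.00981999,  0.01353115,
       -0.02028077]), 'effort': array([-1.74889351e-04, -5.20378518e+01,  4.64811337e+01,  1.60070794e-02,
       -8.70793792e-05,  2.01699044e-05]), 'position': array([0.2240629 , 0.50204512, 0.23055654]), 'eef_rot': array([-1.79922230e+02,  5.92215606e-04,  1.55949375e+02]), 'force': array([ 0.53259021,  0.3461669 , -0.55124516]), 'ft_torque': array([-0.04098224, -0.00556372, -0.01294255]), 'grasp_force': 0.0, 'finger_gap': 0.9971173529903409}
scene {'camera_matrix': array([[463.64549133,   0.        , 257.59783784],
       [  0.        , 463.64549133, 188.22338399],
       [  0.        ,   0.        ,   1.        ]]), 'pose': array([[ 0.85259642, -0.33102611,  0.40435264,  0.04434867],
       [-0.52256883, -0.54167557,  0.6584143 , -0.82571073],
       [ 0.00107562, -0.77266377, -0.63481458,  0.82042197],
       [ 0.        ,  0.        ,  0.        ,  1.        ]])}
side {'camera_matrix': array([[456.00814376,   0.        , 258.53929991],
       [  0.        , 456.00814376, 196.3594127 ],
       [  0.        ,   0.        ,   1.        ]]), 'pose': array([[ 0.80741754, -0.32716579,  0.49095771, -0.06165581],
       [-0.58943142, -0.41143389,  0.69519261, -0.90081534],
       [-0.0254466 , -0.8506966 , -0.52504073,  0.7104994 ],
       [ 0.        ,  0.        ,  0.        ,  1.        ]])}
```

View pics/scene1.png

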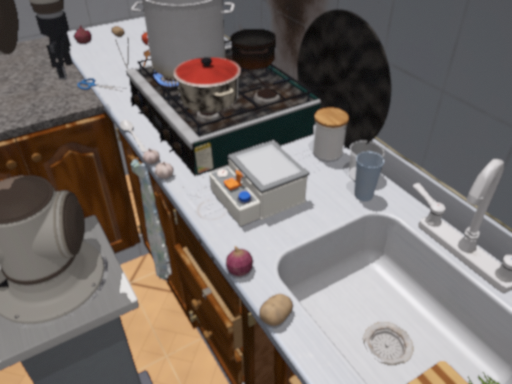

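View pics/side1.png

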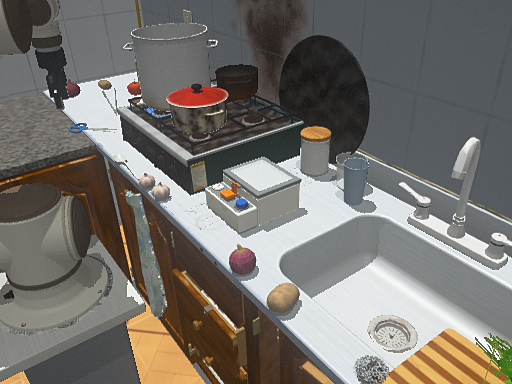

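The scene view shows the keeper at about (255,180) with its console facing lower-left: orange pad at (232,184), blue button at (244,197). The red onion is at (239,262) and the potato at (276,310). In the side view the button is at (241,203), the onion at (243,260) and the potato at (283,297). Next I'll extract colour blobs and triangulate them.

```bash
cat > h.py <<'E'
from station import bot
import cv2,numpy as np
def blobs(im,lo,hi,roi=None,amin=15):
    m=cv2.inRange(cv2.cvtColor(im,cv2.COLOR_RGB2HSV),np.array(lo),np.array(hi))
    if roi is not None:
        k=np.zeros_like(m);x0,y0,x1,y1=roi;k[y0:y1,x0:x1]=1;m=m*k
    n,l,st,c=cv2.connectedComponentsWithStats(m)
    return [(st[i].tolist(),c[i].round(1)) for i in sorted(range(1,n),key=lambda i:-st[i][4]) if st[i][4]>=amin]
def ray(ci,uv):
    K,T=ci["camera_matrix"],ci["pose"]
    d=T[:3,:3]@np.linalg.solve(K,[uv[0],uv[1],1]);return T[:3,3],d/np.linalg.norm(d)
def onz(ci,uv,z):
    o,d=ray(ci,uv);return o+d*(z-o[2])/d[2]
def tri(rays):
    A=sum(np.eye(3)-np.outer(d,d) for o,d in rays);b=sum((np.eye(3)-np.outer(d,d))@o for o,d in rays)
    p=np.linalg.solve(A,b);return p,max(np.linalg.norm((np.eye(3)-np.outer(d,d))@(p-o)) for o,d in rays)
COL=dict(orange=([5,150,120],[18,255,255]),blue=([105,130,60],[125,255,255]),onion=([150,60,30],[179,255,220]),potato=([8,60,60],[22,190,230]))
E
python3 - <<'E'
from h import *
roi=dict(orange=(200,160,270,230),blue=(220,180,270,225),onion=(210,230,280,290),potato=(250,270,310,330))
for k in COL:
    cs=[]
    for n in("scene","side"):
        im=np.load(f"pics/{n}.npy");b=blobs(im,*COL[k],roi[k]);print(k,n,b[:3]);ci=bot.camera_info(n)
        if b: cs.append(ray(ci,b[0][1]));print("  on plane",onz(ci,b[0][1],{'orange':.08,'blue':.08,'onion':.035,'potato':.023}[k]).round(4))
    if len(cs)==2: p,e=tri(cs);print("  tri",p.round(4),round(e,4))
E
```

```text
orange scene [([225, 171, 17, 19, 146], array([233.5, 181.7]))]
  on plane [ 0.4771 -0.0032  0.08  ]
orange side [([220, 180, 19, 20, 126], array([230.1, 191.7]))]
  on plane [0.4821 0.0009 0.08  ]
  tri [ 0.468  -0.0215  0.096 ] 0.0005
blue scene [([239, 192, 11, 10, 87], array([244. , 196.4]))]
  on plane [ 0.4708 -0.0673  0.08  ]
blue side [([236, 199, 11, 6, 52], array([241. , 201.5]))]
  on plane [ 0.4774 -0.0582  0.08  ]
  tri [ 0.4556 -0.0932  0.1058] 0.0006
onion scene [([227, 250, 25, 26, 472], array([239.1, 263.6]))]
  on plane [ 0.3713 -0.2151  0.035 ]
onion side [([229, 248, 27, 26, 438], array([241.6, 260.5]))]
  on plane [ 0.3738 -0.2091  0.035 ]
  tri [ 0.3636 -0.2272  0.0518] 0.0011
potato scene [([260, 295, 32, 30, 705], array([275.7, 309.5])), ([250, 313, 12, 17, 84], array([254.1, 322.8]))]
  on plane [ 0.3789 -0.3528  0.023 ]
potato side [([267, 283, 32, 30, 694], array([282.7, 297.1])), ([252, 308, 28, 22, 316], array([263. , 321.9])), ([250, 301, 6, 23, 52], array([251.2, 309.3]))]
  on plane [ 0.3825 -0.3493  0.023 ]
  tri [ 0.372  -0.3624  0.0393] 0.0001
```

```bash
python3 - <<'E'
from h import *
for n in("scene",): print(onz(bot.camera_info(n),(190,85),.15), onz(bot.camera_info(n),(160,75),.2))
bot.move_pose([.16,.36,.33],[180,0,156])
def snap(i):
    ci=bot.camera_info("wrist");im=bot.get_image("wrist");np.savez(f"pics/w{i}.npz",im=im,K=ci["camera_matrix"],T=ci["pose"]);print(i,bot.state()["time"],ci["pose"].round(3).tolist());return im
bot.move_pose([.42,-.02,.33],[180,0,90]);a=snap(1)
bot.move_pose([.40,-.16,.33],[180,0,90]);b=snap(2)
cv2.imwrite("pics/w12.png",cv2.resize(np.hstack([a,b])[:,:,::-1],(800,300),interpolation=cv2.INTER_AREA))
E
```

```text
[0.55662514 0.41274683 0.15      ] [0.46928873 0.42623207 0.2       ]
1 2.6 [[1.0, 0.0, -0.001, 0.42], [0.0, -0.955, -0.298, 0.058], [-0.001, 0.298, -0.955, 0.473], [0.0, 0.0, 0.0, 1.0]]
2 3.275 [[1.0, -0.001, -0.001, 0.4], [-0.002, -0.955, -0.298, -0.083], [-0.001, 0.298, -0.955, 0.473], [0.0, 0.0, 0.0, 1.0]]
```

View pics/w12.png

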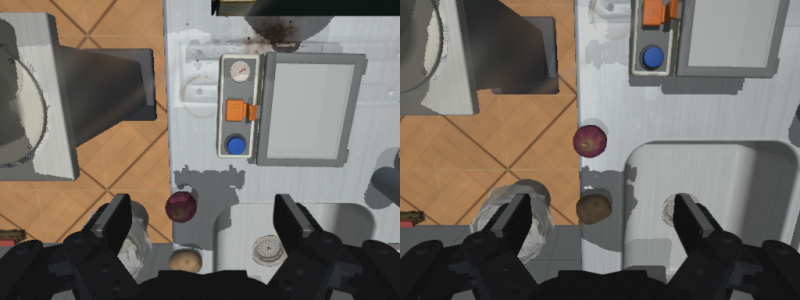

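The wrist pair shows the keeper with a slight yaw. In the left picture the gauge is at (240,70), the pad at (235,110), the button at (236,146) and the onion at (181,207). In the right picture the onion is at (590,141). Now I'll triangulate.

```bash
python3 - <<'E'
from h import *
R={}
for i in(1,2):
    z=np.load(f"pics/w{i}.npz");im=z["im"];ci=dict(camera_matrix=z["K"],pose=z["T"])
    # onion/potato rois in full res
    rois={1:dict(orange=(270,90,350,180),blue=(270,160,330,210),onion=(200,230,260,295),potato=(205,312,265,352)),
          2:dict(orange=(300,0,380,40),blue=(295,45,345,95),onion=(212,150,275,210),potato=(218,240,280,290))}[i]
    for k in COL:
        b=blobs(im,*COL[k],rois[k]);print(i,k,b[:2]);R.setdefault(k,[]).append((ci,b[0][1]))
for k in R:
    p,e=tri([ray(*a) for a in R[k]]);print(k,p.round(4),round(e,4))
    for s,a in zip((1,2),R[k]): print("   ",s,onz(*a,{'orange':.08,'blue':.08,'onion':.037,'potato':.023}[k]).round(4))
# console edges yaw: gauge, lid window corners
z=np.load("pics/w1.npz");im=z["im"];ci=dict(camera_matrix=z["K"],pose=z["T"])
g=cv2.cvtColor(im,cv2.COLOR_RGB2HSV)
print("gauge",[ (b,onz(ci,b[1],.067).round(4)) for b in blobs(im,[0,0,190],[179,60,255],(288,70,326,112))[:2]])
cv2.imwrite("pics/w1c.png",cv2.resize(im[50:230,260:480],None,fx=3,fy=3,interpolation=cv2.INTER_CUBIC)[:,:,::-1])
E
```

```text
1 orange [([289, 128, 27, 27, 651], array([301.4, 140.9])), ([319, 133, 10, 21, 173], array([323.1, 143.4]))]
1 blue [([291, 175, 23, 23, 408], array([301.8, 186. ]))]
1 onion [([212, 245, 40, 40, 1001], array([232.2, 262.7]))]
1 potato [([216, 321, 42, 29, 920], array([237.1, 335.1]))]
2 orange [([311, 0, 29, 32, 815], array([324.4,  15.5])), ([345, 0, 11, 23, 212], array([350.2,  10.6]))]
2 blue [([312, 60, 25, 26, 519], array([323.7,  72.6]))]
2 onion [([222, 160, 43, 42, 1120], array([243.3, 179.2]))]
2 potato [([218, 240, 51, 50, 1567], array([238.9, 267.6]))]
orange [0.4736 0.0025 0.0782] 0.0003
    1 [0.4731 0.0028 0.08  ]
    2 [0.4735 0.0021 0.08  ]
blue [ 0.477  -0.0575  0.0753] 0.0003
    1 [ 0.476 -0.056  0.08 ]
    2 [ 0.4764 -0.0578  0.08  ]
onion [ 0.3765 -0.2029  0.0217] 0.0001
    1 [ 0.378 -0.194  0.037]
    2 [ 0.3774 -0.1988  0.037 ]
potato [ 0.3727 -0.3639  0.0026] 0.0072
    1 [ 0.3816 -0.3456  0.023 ]
    2 [ 0.367  -0.3516  0.023 ]
gauge [(([288, 70, 38, 5, 133], array([306.7,  72.1])), array([0.4779, 0.0842, 0.067 ])), (([300, 95, 18, 9, 108], array([308.6,  98.7])), array([0.4817, 0.0532, 0.067 ]))]
```

View pics/w1c.png

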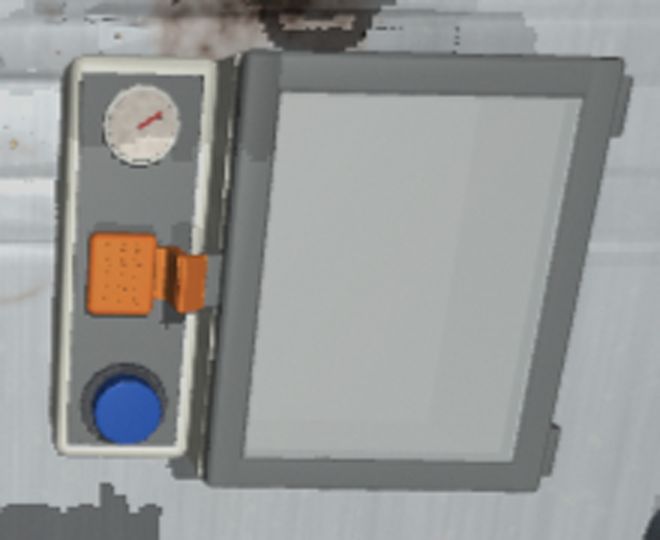

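The crop shows the gauge at (142,124), pad at (123,274), button at (126,410), and lid corners at (245,52), (625,60), (540,490) and (205,487). I'll fit the keeper pose from these points.

```bash
python3 - <<'E'
from h import *
from scipy.spatial.transform import Rotation as Ro
z=np.load("pics/w1.npz");ci=dict(camera_matrix=z["K"],pose=z["T"])
P=[((142,124),(-.102,.06,.066)),((123,274),(-.108,0,.08)),((126,410),(-.102,-.06,.08)),((245,52),(-.07,.0875,.098)),((625,60),(.076,.0875,.098)),((540,490),(.076,-.0875,.098)),((205,487),(-.07,-.0875,.098))]
W=np.array([onz(ci,(260+u/3-.33,50+v/3-.33),m[2]) for (u,v),m in P]);M=np.array([m for _,m in P])
Wc,Mc=W.mean(0),M.mean(0);a=W-Wc;b=M-Mc
yaw=np.arctan2((b[:,0]*a[:,1]-b[:,1]*a[:,0]).sum(),(b[:,:2]*a[:,:2]).sum());R=Ro.from_euler('z',yaw).as_matrix()
t=Wc-R@Mc;print("yaw",np.degrees(yaw),"t",t.round(4));print(((W-t-M@R.T)*1000).round(1).tolist())
for n,m in dict(pad=(-.108,0,.08),btn=(-.102,-.06,.08),inn=(0,0,.005),edge=(-.07,0,.098)).items(): print(n,(t+R@m).round(4))
E
```

```text
yaw -1.1213081868373573 t [5.79e-01 4.00e-04 0.00e+00]
[[1.2, 0.0, -0.0], [1.1, 0.1, -0.0], [-0.0, 1.1, -0.0], [1.1, -1.7, -0.0], [-2.9, -1.6, -0.0], [-1.6, 1.8, 0.0], [1.1, 0.3, -0.0]]
pad [0.4711 0.0025 0.08  ]
btn [ 0.4759 -0.0576  0.08  ]
inn [5.79e-01 4.00e-04 5.00e-03]
edge [0.5091 0.0017 0.098 ]
```

```bash
cat >> h.py <<'E'
from scipy.spatial.transform import Rotation as Ro
KT=np.array([.5795,.0004,0]);KR=Ro.from_euler('z',-1.1,degrees=True)
def kw(x,y,z): return KT+KR.apply([x,y,z])
def fz(): return bot.state()["force"].round(2)
D=[180,0,90]
def snap(n,f=None):
    ci=bot.camera_info(n);im=bot.get_image(n)
    if f: np.savez(f"pics/{f}.npz",im=im,K=ci["camera_matrix"],T=ci["pose"])
    return im,ci
E
python3 - <<'E'
from h import *
bot.grip(0.0)
bot.move_pose(kw(-.116,0,.11),D);print(fz())
bot.move_straight(kw(-.116,0,.082),velocity=.08)
for d in(.078,.075,.073,.0715,.070,.069):
    bot.move_straight(kw(-.116,0,d),velocity=.03);s=bot.state();print(d,s["position"].round(4)[2],s["force"].round(2))
bot.pause(.3)
im,_=snap("side")
bot.move_straight(kw(-.116,0,.13),velocity=.15)
bot.move_pose([.39,-.12,.27],[180,0,-160])
im2,_=snap("wrist","w3")
print(bot.state()["time"])
cv2.imwrite("pics/s3.png",cv2.resize(np.hstack([im,im2])[:,:,::-1],(800,300),interpolation=cv2.INTER_AREA))
E
```

```text
[0.91 0.53 1.94]
0.078 0.078 [-0.71 -0.15  0.05]
0.075 0.075 [-9.97 -0.62  6.75]
0.073 0.0729 [-15.2   -0.94  10.65]
0.0715 0.0714 [-18.06   0.15   9.46]
0.07 0.0698 [-21.26   0.72  10.95]
0.069 0.0687 [-22.65   0.18  11.33]
10.0333
```

View pics/s3.png

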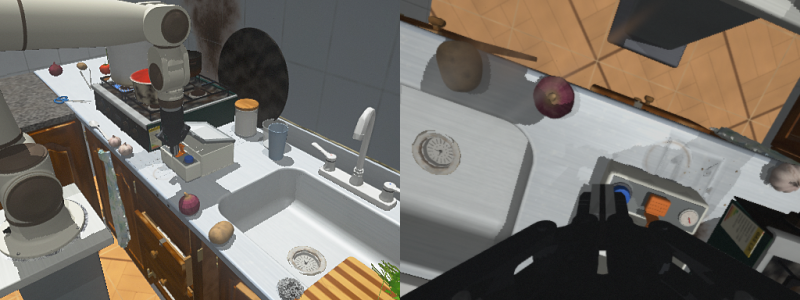

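The left picture shows the lid part open, leaning on the gripper, which explains the −x force. In the right picture the onion is at (553,97). I'll check the lid again and refine the onion position.

```bash
python3 - <<'E'
from h import *
im,ci=snap("side")
z=np.load("pics/w3.npz");w=z["im"];c3=dict(camera_matrix=z["K"],pose=z["T"])
z2=np.load("pics/w2.npz");c2=dict(camera_matrix=z2["K"],pose=z2["T"])
b3=blobs(w,[140,40,20],[179,255,255],(165,90,235,160))
b2=blobs(z2["im"],[140,40,20],[179,255,255],(212,150,275,210))
print(b3[:2],b2[:2])
def cen(b): x,y,w,h,_=b[0][0];return (x+w/2-.5,y+h/2-.5)
for f in(cen,lambda b:b[0][1]):
    print(tri([ray(c3,f(b3)),ray(c2,f(b2))]),onz(c3,f(b3),.037).round(4),onz(c2,f(b2),.037).round(4))
a=w[80:170,150:250];cv2.imwrite("pics/s4.png",np.hstack([cv2.resize(im[100:260,140:340],(500,400)),cv2.resize(a,(300,400))])[:,:,::-1])
E
```

```text
[([171, 98, 52, 53, 1508], array([198.1, 125.7]))] [([222, 160, 43, 42, 1129], array([243.3, 179.3]))]
(array([ 0.37613585, -0.2048729 ,  0.02195973]), np.float64(6.897781894174969e-05)) [ 0.374  -0.2026  0.037 ] [ 0.3769 -0.2007  0.037 ]
(array([ 0.37681602, -0.20185521,  0.02618955]), np.float64(2.8893224254217856e-05)) [ 0.3752 -0.2003  0.037 ] [ 0.3774 -0.1989  0.037 ]
```

View pics/s4.png

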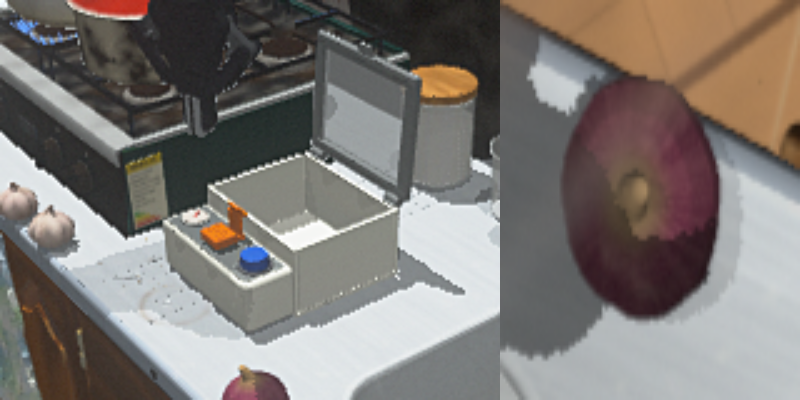

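The lid is wide open and the onion stands upright, so I'll grasp it now.

```bash
python3 - <<'E'
from h import *
O=[180,0,-160]
bot.grip(1.0)
bot.move_pose([.376,-.202,.12],O)
bot.move_straight([.376,-.202,.012],velocity=.12)
print(fz())
bot.grip(0.0,25);s=bot.state();print(s["finger_gap"],s["grasp_force"],s["force"].round(2))
bot.move_straight([.376,-.202,.23],velocity=.15);s=bot.state();print(s["finger_gap"],s["grasp_force"],s["force"].round(2),s["time"])
im,_=snap("wrist");im2,_=snap("side")
cv2.imwrite("pics/s5.png",cv2.resize(np.hstack([im2,im])[:,:,::-1],(800,300),interpolation=cv2.INTER_AREA))
E
```

```text
[-0.67 -0.78  0.9 ]
0.7154303470316147 25.870245675905608 [-0.83  1.12  6.32]
0.7132815705646939 27.3731682007201 [-0.22  0.48 -0.35] 14.6083
```

View pics/s5.png

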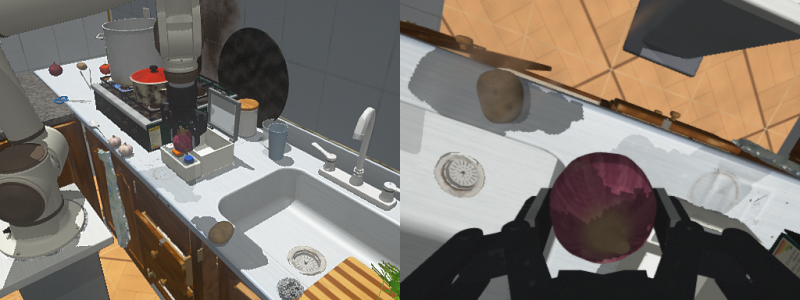

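```bash
python3 - <<'E'
from h import *
O=[180,0,-160]
bot.move_straight(kw(.004,0,.23),velocity=.2)
bot.move_straight(kw(.004,0,.07),velocity=.12);print(fz())
for z in(.035,.027,.023,.021):
    bot.move_straight(kw(.004,0,z),velocity=.05);f=fz();print(z,f)
    if f[2]>3 or np.hypot(f[0],f[1])>8: break
bot.grip(0.88);s=bot.state();print(s["finger_gap"],s["force"].round(2),s["grasp_force"])
bot.pause(.4)
bot.move_straight(kw(.004,0,.24),velocity=.15)
bot.grip(0.0);print(bot.state()["time"])
bot.move_pose(kw(-.05,0,.32),D)
im,_=snap("side");im2,_=snap("wrist")
cv2.imwrite("pics/s6.png",cv2.resize(np.hstack([im,im2])[:,:,::-1],(800,300),interpolation=cv2.INTER_AREA))
E
```

```text
[-0.09  0.15  0.13]
0.035 [ 0.07  0.04 -1.13]
0.027 [-0.66  0.39 -1.15]
0.023 [-0.4  -0.05 -1.52]
0.021 [-0.44 -0.28 -1.2 ]
0.8765794009035983 [ 0.22 -0.36 -0.47] 0.0
22.45
```

View pics/s6.png

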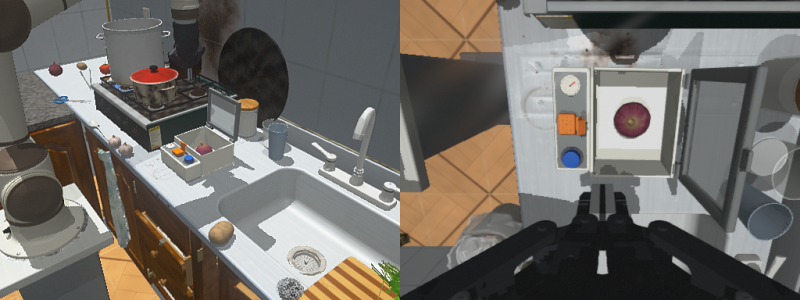

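The onion lies in the open box at (632,120) in the right picture, and the lid stands upright. Next I'll close the lid from behind along its arc.

```bash
python3 - <<'E'
from h import *
ci=bot.camera_info("scene")
for p in((300,60),(298,85),(331,113)): print(p,onz(ci,p,.2).round(3),onz(ci,p,.13).round(3))
def face(th,r=.130,h=.0145):
    u=np.array([-np.cos(th),np.sin(th)]);n=np.array([np.sin(th),np.cos(th)])
    p=np.array([.076,.088])+.010*n+r*u;return kw(p[0]+h,0,p[1])
bot.move_pose(kw(.05,0,.33),D)
bot.move_straight(kw(.13,0,.30),velocity=.2)
bot.move_straight(kw(.13,0,.215),velocity=.15);print(fz())
for th in np.arange(1.6,.14,-.12):
    bot.move_straight(face(th),velocity=.12);f=fz();print(round(th,2),f)
    if np.abs(f).max()>20: print("STOP");break
print(bot.state()["time"]);im,_=snap("side");cv2.imwrite("pics/s7.png",cv2.resize(im[100:260,140:340],(500,400))[:,:,::-1])
E
```

```text
(300, 60) [0.89  0.295 0.2  ] [0.985 0.421 0.13 ]
(298, 85) [0.785 0.158 0.2  ] [0.869 0.269 0.13 ]
(331, 113) [ 0.767 -0.017  0.2  ] [0.848 0.074 0.13 ]
[-0.02  0.13  0.02]
1.6 [ 0.88 -0.25  0.73]
1.48 [0.59 0.1  0.92]
1.36 [0.93 0.46 0.95]
1.24 [1.17 0.26 0.6 ]
1.12 [ 1.34  0.79 -0.61]
1.0 [ 1.37 -0.38 -0.02]
0.88 [ 1.72 -1.38 -0.02]
0.76 [ 1.47 -0.81  1.63]
0.64 [ 0.97 -0.68  1.73]
0.52 [ 1.81 -1.06  0.31]
0.4 [0.86 0.35 1.34]
0.28 [ 0.46 -0.09  1.95]
0.16 [-0.49  0.11  1.94]
29.7917
```

View pics/s7.png

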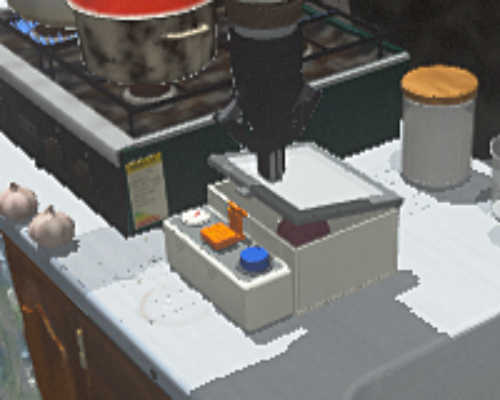

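The lid is nearly shut with the fingertips on it near the front. Now I'll press it down to the snap.

```bash
python3 - <<'E'
from h import *
x=-.048
bot.move_straight(kw(x,0,.116),velocity=.1)
for z in np.arange(.112,.0935,-.002):
    bot.move_straight(kw(x,0,z),velocity=.04);f=fz();print(round(z,4),f)
    if f[2]>28: break
bot.move_straight(kw(x,0,.14),velocity=.1)
bot.pause(.3)
im,_=snap("side");bot.move_pose(kw(-.102,-.06,.11),D);print(bot.state()["time"],fz())
cv2.imwrite("pics/s8.png",cv2.resize(im[100:260,140:340],(500,400))[:,:,::-1])
E
```

```text
0.112 [0.6  0.31 1.63]
0.11 [0.48 0.02 0.91]
0.108 [ 1.03 -0.16  1.87]
0.106 [-2.66 -0.24  6.47]
0.104 [ 0.26 -0.53  3.84]
0.102 [-0.7   0.98  2.39]
0.1 [ 0.44 -0.12  0.17]
0.098 [-0.95  0.67  2.77]
0.096 [-3.33 -0.66  9.4 ]
0.094 [-8.14  0.37 16.48]
34.0 [-0.24 -0.95 -0.46]
```

View pics/s8.png

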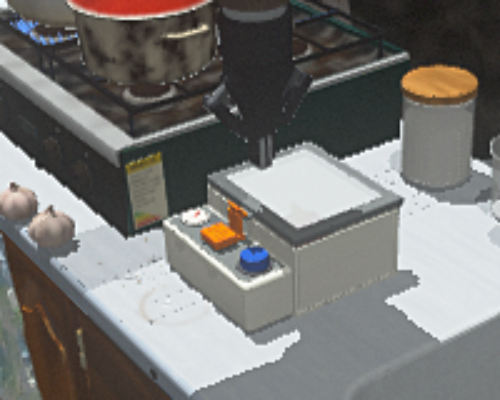

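The lid is flush and hooked with nothing touching it. Now the two-stage button.

```bash
python3 - <<'E'
from h import *
def go(z,v=.03): bot.move_straight(kw(-.102,-.06,z),velocity=v)
b=fz()[2]
def F(): 
    v=[]
    for _ in range(4): bot.pause(.04);v.append(bot.state()["force"][2])
    return np.mean(v)-b
go(.083,.06);b=F()+b
for z in np.arange(.080,.0705,-.0007):
    go(z);f=F();print(round(z,4),round(f,2))
    if f>4.3: break
bot.pause(1.0);print("held",F(),bot.state()["time"])
while z>.060:
    z-=.001;go(z);f=F();print(round(z,4),round(f,2))
    if f>19: break
bot.pause(.2);print(bot.state()["time"],bot.state()["position"])
E
```

```text
0.08 0.94
0.0793 1.64
0.0786 2.11
0.0779 1.81
0.0772 1.63
0.0765 2.41
0.0758 2.09
0.0751 2.69
0.0744 2.58
0.0737 6.14
held 5.74402997618617 40.1
0.0727 10.12
0.0717 10.78
0.0707 11.45
0.0697 12.08
0.0687 11.81
0.0677 12.92
0.0667 14.15
0.0657 21.62
43.6333 [ 0.47663061 -0.05766633  0.06789   ]
```

```bash
python3 - <<'E'
from h import *
bot.move_straight(kw(-.102,-.06,.10),velocity=.06)
bot.move_straight(kw(-.13,-.06,.25),velocity=.15)
bot.pause(.4);im,_=snap("side")
cv2.imwrite("pics/s9.png",cv2.resize(im[100:260,140:340],(500,400))[:,:,::-1]);print(bot.state()["time"])
E
```

```text
45.975
```

View pics/s9.png

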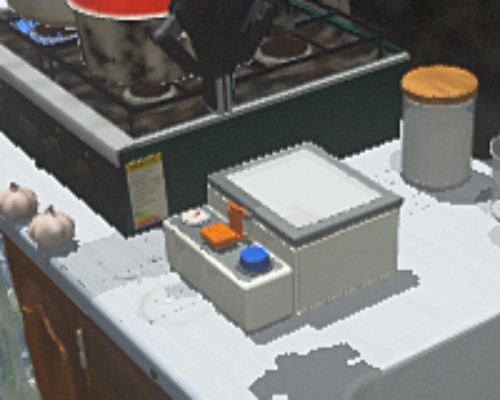

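The lid is shut and hooked, the button is back up at (255,258), and the arm is clear.

```bash
python3 -c "
from station import bot
print(bot.finish_job())"
```

```text
the job is handed in; nothing more can be done
None
```

I handed the job in at about 46 s: the onion is in the box, the lid is snapped shut, and the seal button was held at its halfway stop, pressed fully down and is back up; no verdict came back.

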